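# Hold a square tube against the sprung flange of a tacking jig

### The arm

A 7-joint arm with a two-finger parallel gripper is mounted at the origin on the work surface. World frame = base frame: x ahead of the robot, y to its left, z up, the work surface at z = 0. Lengths are in mm, angles in rad, forces in N, time in s.
With the tool pointing down it reaches from about 400 to 850 mm from the base axis. Payload 4.4 kg.
Tool frame: the origin (TCP) lies midway between the tips of the shut fingers; the grasp point (between the pads) lies arm.pinch_z behind it (arm.pinch_z is the distance from the TCP to the grasp point, in mm); z points along the fingers, y is the line along which they close (so a half turn about z gives the same grasp; the last joint's range is limited). The gripper opens to 94 mm and grips with 3 to 60 N. Pads are 16 mm wide; open, the fingers measure 119 mm over their backs; the gripper's body (75 mm by 177 mm) begins 78 mm behind the grasp point.
Start: joints at [-1.279, 0.628, 0.038, 1.517, -0.027, 0.996, -0.02], TCP at [227.615, 608.86, 178.478] pointing down, gripper open.
Joint ranges: [-3.06, 3.06], [-0.37, 2.12], [-1.25, 1.32], [0.18, 2.47], [-1.1, 4.24], [0.23, 1.98], [-2.94, 2.94]. Speed limits (rad/s): [2.57, 2.57, 3.14, 3.14, 3.14, 3.14, 3.14].

### API

Orientations are given as [roll, pitch, yaw] about the fixed x, y, z axes, in that order (R = Rz(yaw) Ry(pitch) Rx(roll)).
In Python, from plant import monitor, eyes, order, models, arm gives the robot as it stands.
- The arm moves only by the tool send_rows, never from a script. Its argument "increments" is a list of rows, each a list of 7 numbers: the closure, from 0 (fully open) to 1 (shut), then the shift along the world's x, y, z in units of 0.15 m (1.0 is 0.15 m), then the turn, a rotation vector about the world's x, y, z in units of 60 degrees (1.0 is 60 degrees). In form: [[fingers, tx, ty, tz, rx, ry, rz], ...]. A call has 1 to 20 rows; each row is the pose to reach, as a shift and turn from the pose commanded when the call began; what a row does not reach only later rows make up. A row lasts 1/8 s, in which the tool goes at most 62.5 mm and 10.7 degrees, less where a joint would pass 70% of its speed; a pose out of reach is approached as far as the arm can. A call with a number of a shift or a turn outside -1 to 1 is refused whole. A call with a gripper value outside its range is refused whole. The fingers move at their own pace and stop on an object; the grip force is fixed at half the most. Time passes only in rows, so rows that repeat a pose let the fingers close. It gives the time, the measured TCP pose, the force, the opening and the grip force at its end, in the units of the state.
- monitor.read_state(): the state, without advancing time (a new reading comes with each control period).
- eyes.capture(name): name is "scene" or "top" or "wrist"; returns the picture (480x640x3 uint8, red, green, blue); there is no depth.
- eyes.calibration(name): a dict with "mtx" (3x3 intrinsics, pixels), "world_from_camera" (4x4, takes a point from camera to world coordinates); the wrist camera has in their place "tool_from_camera" (4x4, takes a point from camera to tool coordinates, whose origin is the TCP and whose axes are the flange's). Camera axes: x right, y down, z forward; pixel columns grow to the right and rows downward; lengths in mm; the calibration is good to about 2 mm. The wrist camera is an equidistant fisheye: a pixel r from the principal point sees the ray r / f radians off the axis. A picture is of the moment at which its call begins: read the wrist's pose just before it. calibration takes no time and is no camera call.
- order.close_job(): hands the job in; it is judged then, once.
Trained networks look in the newest picture that a camera, given by its name, has taken for a name from the list of things; names that differ only in an ending like _2 or _b are one class to them, and where a whole thing is asked for, a point or a joint stands for the part that bears it (a point fixed in the world has none). Each returns a list of dicts, best first, with "confidence" (0 to 1); they miss things now and then, are a little off and sometimes report something else, mostly with a low value. They report only what shows in the picture. A call takes as long as a camera call. They do not tell look-alikes from the thing itself.
- models.boxes_of(query, camera): "bbox" ([left, top, right, bottom] in pixels, round what is visible of it).
- models.mark_of(query, camera): "location" ([column, row] in pixels: a listed point, or the origin of a listed thing).
The state is a dict: "t": time; "joints": joint angles; "qvel": joint speeds; "effort": joint torques, N m; "tcp_pos": TCP position; "orientation": TCP orientation; "ft_force": force on the tool from outside, world axes, zero at the start; "wrist_torque": the same for the moment, N m; "opening": opening from 0.0 (shut) to 1.0 (fully open); "grip_force": force on a finger pad.
Only numpy, scipy, OpenCV 4.12 (cv2) and the standard library are available. Lean on these libraries where they do the work, as an engineer would, in place of code of your own. Each camera call takes 0.05 s, during which the arm holds its last target. There are 200 camera calls.

### The job

Swing the lamp arm well clear of the tacking jig, at least 60 degrees to either side, then lay the square steel tube flat on the jig's base along the yellow centre line and press its end squarely against the sprung flange plate with a steady 12 N or so, so that the black pointer stands in the green band and never reaches the red one. Finish while still holding the tube pressed there, ready for the welder to tack it: do not let go or back off. Leave the other things on the bench where they are.

Things in the scene. Friction and masses are not known exactly. Their poses are not given: they have to be found in the camera images.
- jig: Tacking jig fixed to the bench: dark steel base plate 8 mm thick, jig x -120 to 180, y -55 to 55 mm, yellow centre line at y = 0. Origin on the bench surface; x = pressing direction towards the flange plate, y left, z up. Blue spring housing (x 60 to 130, 65 mm high) with scale: green band = 4 to 16 mm flange travel, red from 22 mm. Upright 22 mm lamp post at x = 150 mm, y = 0.
- flange_face (a point): Centre of the flange plate's front face (moves with it): steel plate 64 mm wide, 60 mm high, upright, facing the jig's -x. At rest it lies at x = 20 mm, y = 0, z = 40 mm in the jig's frame.
- flange (a joint): Travel of the sprung flange plate along the jig's +x, m: 0 at rest, 0.026 at its end stop. Spring: 2 N preload plus 1 N per mm, so 10 mm takes about 12 N (middle of the green band: 4 to 16 mm, 6 to 18 N). The black cross bar on top of the plate is the pointer that shows this travel on the scale.
- lamp (a joint): Swing of the lamp arm about its upright hinge on the post, rad. 0: the arm points along the jig's -x, over the tube's place. Positive is counterclockwise from above (head goes to the jig's -y side), negative to the +y side; range -1.5 to 1.5. It stays where it is left (0.2 N m friction).
- lamp_hinge (a point): On the lamp arm's hinge axis (jig x = 150 mm, y = 0), 209 mm above the bench. The arm is a bar 18 mm wide, 195 to 209 mm above the bench; the white lamp head, 100 mm diameter, hangs 200 mm from the axis, 149 to 177 mm above the bench.
- lamp_peg (a point): On the axis of the upright orange round peg on the lamp arm, a handle: 18 mm diameter, 209 to 259 mm above the bench, 170 mm from the hinge axis. This point is 240 mm above the bench, 19 mm below the peg's top.
- tube: The work: bright steel square tube 120 mm long, 40 x 40 mm, 3 mm wall, open ends, about 0.4 kg, lying on the bench to the left or right of the jig. Origin at the centre of its underside, x along its length, z up. Either end may be pressed.
- angle: Bystander: rusty brown steel angle offcut, 100 mm long, 40 x 40 mm, lying on the bench. Origin under its centre.
- ring_brass: Bystander: brass ring, 64 mm diameter, 30 mm high. Origin under its centre.
- ring_steel: Bystander: bright steel ring, 68 mm diameter, 35 mm high. Origin under its centre.
- ring_dark: Bystander: dark steel ring, 60 mm diameter, 30 mm high. Origin under its centre.
- tape: Bystander: black and yellow tape measure, 70 x 35 x 60 mm. Origin under its centre.
- hammer: Bystander: hammer lying on the bench, handle along its -x.
- brush: Bystander: hand brush lying on the bench, handle along its -x.
Not all that is in view belongs to the job. Leave any purple or turquoise look-alike of the tube alone.

How it is judged (in metres and radians):
On the way, in this order (a step that is already met when the one before it is completed fails the run):
1. the lamp arm is swung clear of the jig ((value of joint lamp above 0.95 rad or value of joint lamp below -0.95 rad)), for 0.2 s.
2. the tube lies in line on the jig and is pressed against the flange plate within the force band for 1 s ((value of joint lamp above 0.95 rad or value of joint lamp below -0.95 rad) and contact force between tube and flange between 5.5 and 18.5 N and value of joint flange between 0.004 and 0.016 m and y of tube in the frame of jig between -0.009 and 0.009 m and z of tube in the frame of jig between 0.004 and 0.012 m and angle between the x axis of tube and the x axis of jig, either way round below 0.09 rad and angle between the z axis of tube and the z axis of jig, either way round below 0.06 rad and contact force between the fingers and tube above 1 N), for 1 s.
At the end, for the whole second after the job is handed in: Lamp arm over 54 degrees to either side; fingers hold the tube flat on the base (4 mm, 0.06 rad), within 9 mm and 0.09 rad of the centre line, pressing the flange plate with 5.5 to 18.5 N at 4 to 16 mm travel, steady through the last second (all of step 2 and linear speed of tube below 0.01 m/s); the arm keeps its last pose, push and grip.
It fails at once if the flange plate is driven to the red band (22 mm) (value of joint flange above 0.022 m).
It fails at once if a bystander is pushed more than 30 mm from its place (distance of any of angle, ring_brass, ring_steel, ring_dark, tape, hammer, brush from where it was at the start of the episode above 0.03 m).
It also fails if it takes over 61 s, if anything falls off the work surface, if the arm or the gripper's body presses on something with over 40 N, if the wrist force passes 120 N, or if a joint passes its speed limit or range.

## Working session

There is one attempt and no reset: what is moved stays moved. The work goes in short steps, Python scripts to look and compute and a tool call to move; the robot and the scene stay as the last step left them, time stands still between calls to the robot, and variables do not carry over. Pictures are saved under pics/ and viewed, at most 10 in all, crops included, and the job is handed in when it is done.

Besides the shell and the picture viewer there is one more tool, called after "Call:" as name(argument=value, ...) on one line, values as JSON. send_rows: Moves the arm, as the interface text tells. Shifts and turns lie within -1 to 1; 1 stands for 0.15 m of shift or 60 degrees of turn. Its arguments: {"type":"object","properties":{"increments":{"type":"array"}},"required":["increments"]}

```bash
mkdir -p pics; cat > h.py <<'E'
import numpy as np, cv2
from plant import monitor, eyes, order, models, arm
from scipy.spatial.transform import Rotation as R
def save(n,f):
    im=eyes.capture(n); cv2.imwrite('pics/'+f,im[:,:,::-1]); return im
def ray(n,px):
    c=eyes.calibration(n); K=np.array(c['mtx']); x=(px[0]-K[0,2])/K[0,0]; y=(px[1]-K[1,2])/K[1,1]
    if n=='wrist':
        s=monitor.read_state(); T=np.eye(4); T[:3,:3]=R.from_euler('xyz',s['orientation']).as_matrix(); T[:3,3]=s['tcp_pos']
        M=T@np.array(c['tool_from_camera']); r=np.hypot(x,y); k=np.sin(r)/max(r,1e-9); d=np.array([x*k,y*k,np.cos(r)])
    else: M=np.array(c['world_from_camera']); d=np.array([x,y,1.])
    d=M[:3,:3]@d; return M[:3,3],d/np.linalg.norm(d)
def atz(n,px,z):
    o,d=ray(n,px); return o+d*(z-o[2])/d[2]
def tri(*rays):
    A=0;b=0
    for o,d in rays: P=np.eye(3)-np.outer(d,d); A=A+P; b=b+P@o
    p=np.linalg.solve(A,b); return p,[float(np.linalg.norm((np.eye(3)-np.outer(d,d))@(p-o))) for o,d in rays]
E
cat > a.py <<'E'
from h import *
np.set_printoptions(precision=1,suppress=True)
print(monitor.read_state(), arm.pinch_z)
ims=[save(n,n+'1.png') for n in('scene','top')]
for q in ['jig','flange_face','lamp_hinge','lamp_peg','tube','angle','ring_brass','ring_steel','ring_dark','tape','hammer','brush']:
    r={}
    for n in('scene','top'):
        m=models.mark_of(q,n)
        r[n]=m; print(q,n,[(np.round(x['location']).tolist(),round(x['confidence'],2)) for x in m[:3]])
    if r['scene'] and r['top']: print('   ',*tri(*[ray(n,r[n][0]['location']) for n in r]))
for n in('scene','top'): print(n,np.array(eyes.calibration(n)['world_from_camera'])[:3,3])
E
python3 a.py
```

```text
{'t': 0.0, 'joints': array([-1.3,  0.6,  0. ,  1.5, -0. ,  1. , -0. ]), 'qvel': array([-0.,  0., -0.,  0., -0., -0.,  0.]), 'effort': array([  0. , -55. ,   1.1, -18.7,  -0.1,   0. ,   0. ]), 'tcp_pos': array([227.4, 608.2, 177.6]), 'orientation': array([-3.1,  0. ,  2.8]), 'ft_force': array([-0.6,  0.8,  0.7]), 'wrist_torque': array([0., 0., 0.]), 'grip_force': 0.0, 'opening': 1.002337184906599} 18.8
jig scene [([310.0, 287.0], 0.95), ([327.0, 211.0], 0.51)]
jig top [([339.0, 232.0], 0.92)]
    [537.6 -49.3   9.3] [4.315304294366105, 4.315304294366117]
flange_face scene []
flange_face top [([341.0, 232.0], 0.59)]
lamp_hinge scene [([307.0, 262.0], 0.63), ([408.0, 257.0], 0.55)]
lamp_hinge top [([345.0, 172.0], 0.81)]
    [679.3 -63.  219. ] [2.3101242135827804, 2.310124213582713]
lamp_peg scene [([325.0, 212.0], 0.94), ([309.0, 278.0], 0.26)]
lamp_peg top [([323.0, 230.0], 0.85), ([432.0, 179.0], 0.74)]
    [520.9   1.1 234.3] [3.409696790708765, 3.4096967907088045]
tube scene [([385.0, 296.0], 0.93), ([409.0, 258.0], 0.83), ([372.0, 222.0], 0.71)]
tube top [([238.0, 255.0], 0.83), 
[... 587 characters left out ...]
11.3 -252.6   -5.8] [2.5717342374212024, 2.5717342374213135]
ring_dark scene [([194.0, 354.0], 0.57)]
ring_dark top [([435.0, 181.0], 0.67)]
    [ 700.4 -350.7   -2.4] [3.340676102326454, 3.3406761023264546]
tape scene [([443.0, 311.0], 0.55)]
tape top [([234.0, 183.0], 0.55)]
    [691.  269.2   9.5] [0.6549992380064092, 0.6549992380064037]
hammer scene [([168.0, 283.0], 0.89)]
hammer top [([456.0, 260.0], 0.81), ([182.0, 211.0], 0.18)]
    [ 450.6 -411.8   10.6] [0.9082579104761981, 0.9082579104760996]
brush scene [([491.0, 278.0], 0.69)]
brush top [([180.0, 213.0], 0.65)]
    [597.1 436.2   4.4] [1.5868577354722013, 1.586857735472129]
scene [1664.1 -189.9 1080.9]
top [ 379.3   12.6 1573.7]
```

View pics/scene1.png

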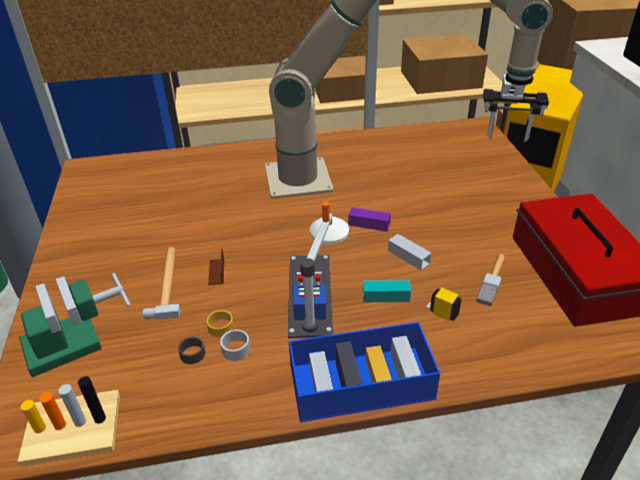

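View pics/top1.png

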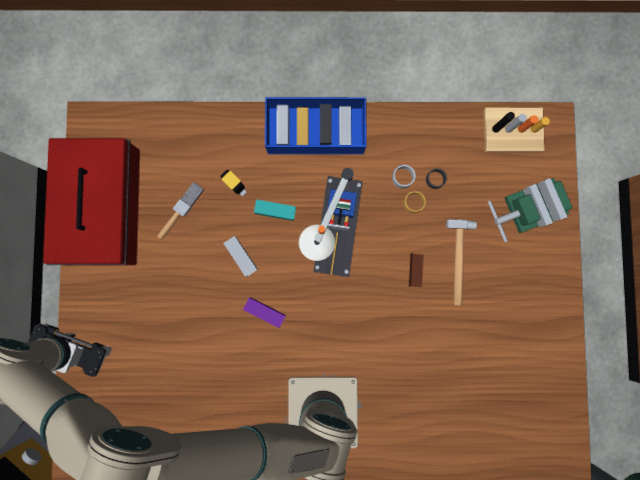

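The scene view shows the tube (bright steel, about (409,250)), purple and turquoise look-alikes, and the jig at (310,290) with the lamp over it, turned a little to the +y side. In the top view the tube is at (240,256), the jig plate runs from about (331,277) to (346,180), and the peg is at (321,230). I'll zoom in for the corners.

```bash
python3 - <<'E'
import cv2
a=cv2.imread('pics/top1.png')[168:283,222:370]
b=cv2.imread('pics/scene1.png')[200:340,280:440]
cv2.imwrite('pics/z1.png',cv2.resize(a,None,fx=5.2,fy=5.2,interpolation=cv2.INTER_CUBIC))
cv2.imwrite('pics/z2.png',cv2.resize(b,None,fx=4.2,fy=4.2,interpolation=cv2.INTER_CUBIC))
E
```

```text
(no output)
```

View pics/z1.png

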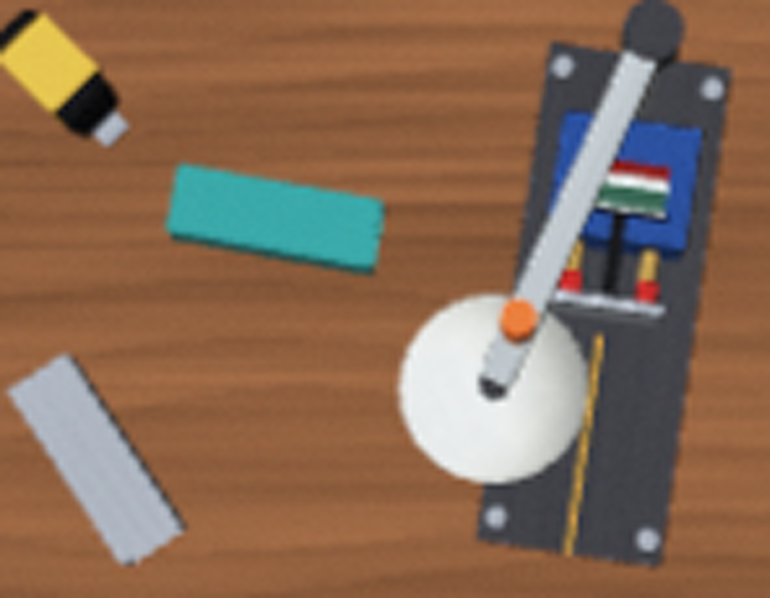

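View pics/z2.png

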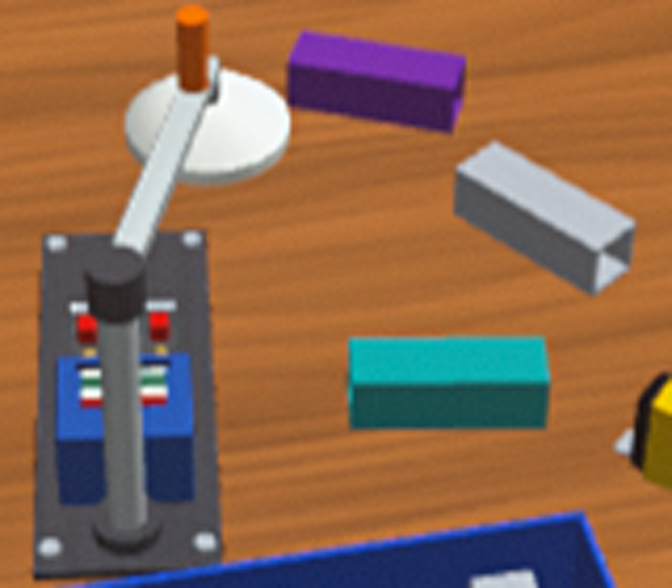

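The crops show the jig plate corners, the yellow line, the orange peg and the four top corners of the tube clearly in both views. Next I'll triangulate them.

```bash
cat > b.py <<'E'
from h import *
np.set_printoptions(precision=1,suppress=True)
T=lambda u:np.array([222,168])+(np.array(u)+.5)/5.2-.5
S=lambda u:np.array([280,200])+(np.array(u)+.5)/4.2-.5
# jig corners (far-left, far-right, near-right, near-left) as (x=180,y=55),(180,-55),(-120,-55),(-120,55)
J=[(553,43),(730,70),(662,566),(478,540)]; Js=[(220,570),(35,575),(42,237),(205,232)]
P=[]
for a,b in zip(J,Js):
    p,e=tri(ray('top',T(a)),ray('scene',S(b))); print('jig',p,e[0],atz('top',T(a),8)); P.append(atz('top',T(a),8)[:2])
loc=np.array([(180,55),(180,-55),(-120,-55),(-120,55)],float); P=np.array(P)
c=P.mean(0); lc=loc.mean(0); H=(loc-lc).T@(P-c); th=np.arctan2(H[0,1]-H[1,0],H[0,0]+H[1,1]); Rm=np.array([[np.cos(th),-np.sin(th)],[np.sin(th),np.cos(th)]])
o=c-Rm@lc; print('jig origin',o,'yaw deg',np.degrees(th),'resid',(P-(loc@Rm.T+o)))
l=[atz('top',T(u),8) for u in [(600,335),(570,555)]]; d=l[0]-l[1]; print('line yaw',np.degrees(np.arctan2(d[1],d[0])),[(Rm.T@(x[:2]-o)) for x in l])
print('hinge',o+Rm@[150,0])
tt=[(10,390),(68,353),(185,530),(128,566)]; ts=[(598,250),(635,222),(495,142),(457,165)]
# top: (10,390) far-left ; match with scene by nearest
Q=[atz('top',T(a),40) for a in tt]; Qs=[atz('scene',S(b),40) for b in ts]
print('tube top',Q); print('tube scene',Qs)
for a in tt:
    b=min(ts,key=lambda b:np.linalg.norm(atz('scene',S(b),40)-atz('top',T(a),40))); print(tri(ray('top',T(a)),ray('scene',S(b))))
Q=np.array(Q); print('centre',Q.mean(0)); d=(Q[0]+Q[1]-Q[2]-Q[3])/2; print('len',np.linalg.norm(d),'yaw',np.degrees(np.arctan2(d[1],d[0])))
p,e=tri(ray('top',T((519,320))),ray('scene',S((192,14)))); print('peg top',p,e[0], atz('top',T((519,320)),259))
s=monitor.read_state(); print(s['tcp_pos'],R.from_euler('xyz',s['orientation']).as_matrix())
E
python3 b.py
```

```text
jig [713.6 -19.2   6.2] 1.0614996978927345 [713.  -20.2   8. ]
jig [ 697.1 -124.5    6.8] 1.1965654514608612 [ 696.7 -125.5    8. ]
jig [402.4 -81.5   8.5] 1.5986584848730623 [402.2 -83.1   8. ]
jig [417.9  26.4   7.5] 1.7966275723546783 [417.6  24.6   8. ]
jig origin [527.7 -46.6] yaw deg -8.422716467036212 resid [[-0.8 -1.6]
 [-1.   1.9]
 [ 1.3  0.4]
 [ 0.6 -0.7]]
line yaw -7.988048707800714 [array([10.5,  0.8]), array([-120.2,   -0.2])]
hinge [676.1 -68.6]
tube top [array([503.5, 293.5,  40. ]), array([524.9, 260.5,  40. ]), array([422.9, 192.3,  40. ]), array([402.4, 224.6,  40. ])]
tube scene [array([523.5, 265.8,  40. ]), array([501.5, 297.9,  40. ]), array([402.2, 231.8,  40. ]), array([421.2, 200.1,  40. ])]
(array([503.8, 294.9,  42.1]), [1.8817686600334145, 1.881768660033568])
(array([525.3, 262.6,  41.7]), [2.426303915119409, 2.426303915119463])
(array([423.6, 195.6,  42.2]), [3.617009636245889, 3.6170096362458724])
(array([403.1, 227.9,  40.9]), [3.4499618376970145, 3.4499618376970274])
centre [463.4 242.7  40. ]
len 122.49248456996727 yaw 34.008336396170726
peg top [520.3   3.6 260.6] 1.276785132470404 [520.3   2.3 259. ]
[227.6 608.8 178.5] [[-0.9  0.4 -0. ]
 [ 0.4  0.9  0. ]
 [ 0.   0.  -1. ]]
```

Call:
send_rows(increments=[[0.5,0.1,-0.2,0.5,0,0,0],[0.5,0.3,-0.6,0.8,0,0,-0.04],[0.5,0.48,-1,0.8,0,0,-0.08],[0.5,0.48,-1,0.8,0,0,-0.08]])

```text
t: 1.8
tcp_pos: [301.8, 456.2, 300.1]
orientation: [3.14, 0.001, 2.696]
ft_force: [0.3, 0.4, -0.4]
opening: 0.611
grip_force: 0.0
```

Call:
send_rows(increments=[[0.5,0.16,-0.33,0,0,0,0],[0.5,0.32,-0.66,0,0,0,0],[0.5,0.48,-1,0,0,0,0]])

```text
t: 2.17
tcp_pos: [372.3, 307.3, 298.8]
orientation: [3.141, 0.0, 2.7]
ft_force: [0.4, -0.3, -0.2]
opening: 0.497
grip_force: 0.0
```

Call:
send_rows(increments=[[0.5,0.16,-0.33,0,0,0,0],[0.5,0.32,-0.66,0,0,0,0],[0.5,0.48,-1,0,0,0,0],[0.5,0.48,-1,0,0,0,0]])

```text
t: 2.68
tcp_pos: [445.4, 154.1, 298.9]
orientation: [-3.141, 0.002, 2.691]
ft_force: [-0.0, 0.8, 0.2]
opening: 0.498
grip_force: 0.0
```

Call:
send_rows(increments=[[0.5,0.16,-0.33,0,0,0,0],[0.5,0.32,-0.66,0,0,0,0],[0.5,0.49,-0.95,0,0,0,0],[0.5,0.49,-1,0,0,0,0],[0.5,0.49,-1,0,0,0,0]])

```text
t: 3.3
tcp_pos: [516.6, 10.1, 298.3]
orientation: [3.141, -0.001, 2.701]
ft_force: [-0.6, 0.3, 0.4]
opening: 0.501
grip_force: 0.0
```

```bash
python3 - <<'E'
from h import *
np.set_printoptions(precision=1,suppress=True)
s=monitor.read_state(); print(s['tcp_pos'],s['orientation'],s['joints'])
im=save('wrist','w1.png')
for m in models.mark_of('lamp_peg','wrist')[:3]: print(m, atz('wrist',m['location'],240), atz('wrist',m['location'],259))
for m in models.mark_of('lamp_hinge','wrist')[:3]: print(m, atz('wrist',m['location'],209))
for m in models.mark_of('tube','wrist')[:3]: print(m, atz('wrist',m['location'],0))
E
```

```text
[516.6  10.1 298.3] [ 3.1 -0.   2.7] [-0.3  0.3  0.3  1.7 -0.1  1.1  1.2]
{'location': [317.3, 249.0], 'confidence': 0.6} [522.8   6.7 240. ] [517.    9.6 259. ]
{'location': [460.0, 88.2], 'confidence': 0.87} [467.9 250.6   0. ]
{'location': [435.1, 205.8], 'confidence': 0.63} [609.4 150.7   0. ]
```

View pics/w1.png

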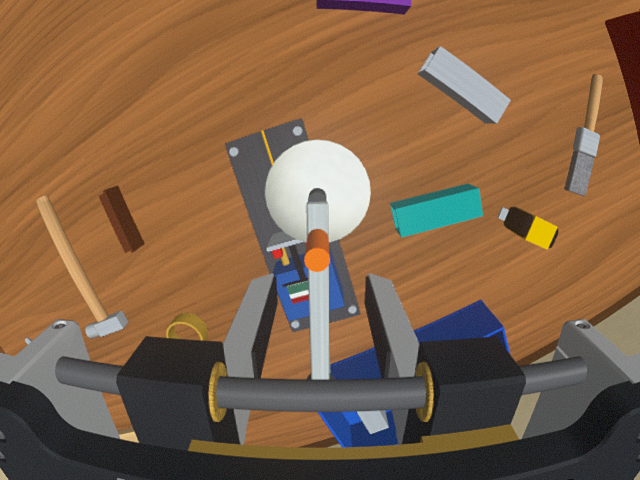

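The wrist view shows the peg top at (317,260), centred between the fingers. I'll shift slightly towards the hinge and descend.

Call:
send_rows(increments=[[0.5,0.027,-0.04,0,0,0,0],[0.5,0.027,-0.04,-0.24,0,0,0],[0.5,0.027,-0.04,-0.467,0,0,0],[0.5,0.027,-0.04,-0.467,0,0,0]])

```text
t: 4.0
tcp_pos: [519.4, 2.9, 226.7]
orientation: [-3.139, -0.004, 2.7]
ft_force: [-0.1, -0.7, 0.8]
opening: 0.499
grip_force: 0.0
```

Call:
send_rows(increments=[[0.5,0.045,0.088,0,0,0,-0.083],[0.5,0.098,0.172,0,0,0,-0.167],[0.5,0.158,0.251,0,0,0,-0.25],[0.5,0.225,0.325,0,0,0,-0.333],[0.5,0.297,0.393,0,0,0,-0.417],[0.5,0.375,0.453,0,0,0,-0.5],[0.5,0.459,0.507,0,0,0,-0.583],[0.5,0.547,0.554,0,0,0,-0.667],[0.5,0.638,0.593,0,0,0,-0.75],[0.5,0.733,0.623,0,0,0,-0.833],[0.5,0.829,0.645,0,0,0,-0.917],[0.5,0.927,0.659,0,0,0,-1],[0.5,0.927,0.659,0,0,0,-1],[0.5,0.927,0.659,0,0,0,-1]])

```text
t: 5.75
tcp_pos: [660.3, 101.7, 229.4]
orientation: [3.141, -0.0, 1.654]
ft_force: [1.0, 1.0, -0.0]
opening: 0.501
grip_force: 0.0
```

Call:
send_rows(increments=[[0.5,0,0,0.25,0,0,0],[0.5,0,0,0.5,0,0,0],[0.2,-0.3,0,0.5,0,0,-0.15],[0,-0.7,0.15,0.5,0,0,-0.3],[0,-1,0.3,0.5,0,0,-0.5],[0,-1,0.3,0.5,0,0,-0.6],[0,-1,0.3,0.5,0,0,-0.8],[0,-1,0.3,0.5,0,0,-1],[0,-1,0.3,0.5,0,0,-1]])

```text
t: 6.88
tcp_pos: [509.9, 146.7, 303.9]
orientation: [-3.141, -0.001, 0.606]
ft_force: [0.7, -0.7, 0.6]
opening: 0.999
grip_force: 0.0
```

```bash
python3 - <<'E'
from h import *
np.set_printoptions(precision=1,suppress=True)
s=monitor.read_state(); print(s['tcp_pos'],np.round(s['orientation'],3),np.round(s['joints'],2))
im=save('wrist','w2.png')
for q,z in (('lamp_peg',240),('lamp_hinge',209),('tube',0),('jig',0),('flange_face',40)):
  for m in models.mark_of(q,'wrist')[:3]: print(q,m, atz('wrist',m['location'],z))
E
```

```text
[509.9 146.7 303.9] [-3.1 -0.   0.6] [-0.9  0.4  0.9  1.7 -0.4  1.2 -0.9]
lamp_peg {'location': [475.5, 124.3], 'confidence': 0.84} [653.2 102.2 240. ]
lamp_peg {'location': [429.2, 250.1], 'confidence': 0.28} [552.5  70.7 240. ]
lamp_hinge {'location': [585.9, 215.7], 'confidence': 0.71} [676.1 -65.1 209. ]
lamp_hinge {'location': [243.3, 169.0], 'confidence': 0.67} [516.1 228.5 209. ]
lamp_hinge {'location': [485.7, 368.1], 'confidence': 0.33} [484.6 -89.9 209. ]
tube {'location': [241.5, 176.6], 'confidence': 0.92} [461.  247.8   0. ]
tube {'location': [361.4, 131.3], 'confidence': 0.87} [607.2 146.5   0. ]
tube {'location': [226.7, 288.8], 'confidence': 0.85} [299.8 177.5   0. ]
jig {'location': [432.1, 251.2], 'confidence': 0.96} [529.1 -44.1   0. ]
flange_face {'location': [449.6, 249.4], 'confidence': 0.62} [549.8 -45.3  40. ]
flange_face {'location': [434.5, 249.0], 'confidence': 0.28} [537.5 -26.2  40. ]
```

View pics/w2.png

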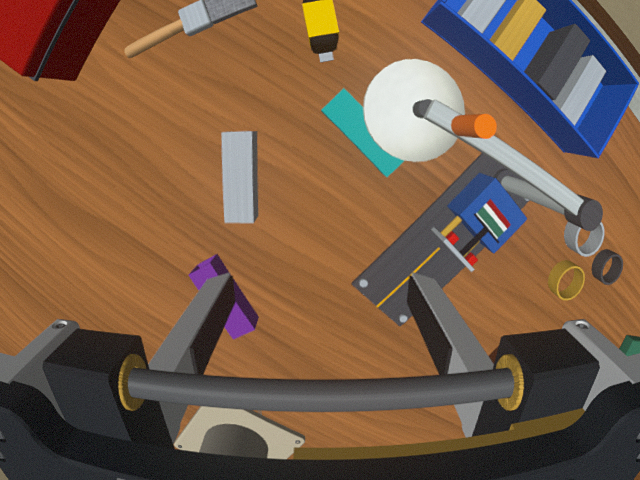

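The wrist view shows the lamp swung to about -74 degrees, with the peg at (475,125), the tube at (240,177) and the jig clear at (432,251). Next comes picking up the tube.

Call:
send_rows(increments=[[0,-0.16,0.33,-0.2,0,0,-0.015],[0,-0.31,0.66,-0.5,0,0,-0.015],[0,-0.31,0.66,-0.8,0,0,-0.015],[0,-0.31,0.66,-1,0,0,-0.015],[0,-0.31,0.66,-1,0,0,-0.015]])

```text
t: 7.8
tcp_pos: [462.2, 245.1, 151.8]
orientation: [-3.141, 0.004, 0.591]
ft_force: [1.3, -0.8, 0.1]
opening: 1.002
grip_force: 0.0
```

```bash
python3 - <<'E'
from h import *
np.set_printoptions(precision=1,suppress=True)
s=monitor.read_state(); print(s['tcp_pos'],np.round(s['orientation'],3))
im=save('wrist','w3.png')
for m in models.mark_of('tube','wrist')[:2]: print(m, atz('wrist',m['location'],0))
for m in models.boxes_of('tube','wrist')[:2]: print(m)
E
```

```text
[462.2 245.1 151.8] [-3.1  0.   0.6]
{'location': [318.9, 207.2], 'confidence': 0.85} [468.8 250.    0. ]
{'location': [291.5, 360.3], 'confidence': 0.77} [297.8 175.    0. ]
{'bbox': [432.8, 93.1, 543.6, 219.2], 'confidence': 0.88}
{'bbox': [298.2, 148.8, 345.4, 278.5], 'confidence': 0.84}
```

View pics/w3.png

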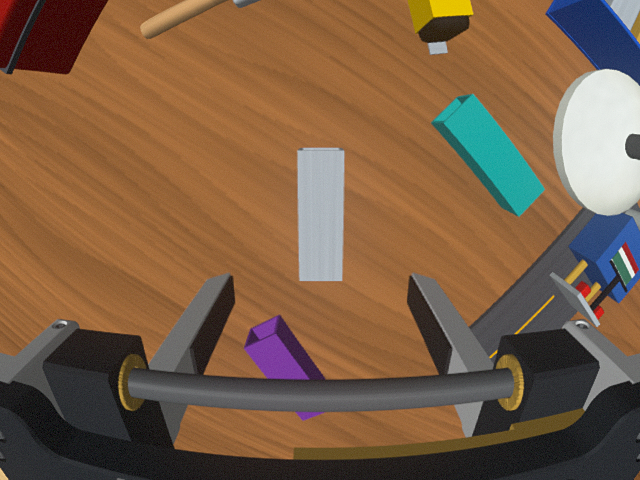

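The tube is centred at (320,213), square between the fingers. I'll descend and grip.

Call:
send_rows(increments=[[0,0.02,0.013,-0.4,0,0,0],[0,0.02,0.013,-0.75,0,0,0],[0,0.02,0.013,-0.93,0,0,0],[0,0.02,0.013,-0.95,0,0,0],[0,0.02,0.013,-0.95,0,0,0]])

```text
t: 8.57
tcp_pos: [468.3, 248.1, 12.5]
orientation: [3.141, -0.003, 0.59]
ft_force: [-0.4, -0.0, 1.0]
opening: 1.003
grip_force: 0.0
```

Call:
send_rows(increments=[[0.4,0,0,0,0,0,0],[1,0,0,0,0,0,0],[1,0,0,0,0,0,0],[1,0,0,0,0,0,0],[1,0,0,0,0,0,0],[1,0,0,0,0,0,0],[1,0,0,0,0,0,0]])

```text
t: 9.45
tcp_pos: [466.3, 248.2, 10.9]
orientation: [-3.141, 0.0, 0.59]
ft_force: [-0.6, 0.6, 0.7]
opening: 0.413
grip_force: 30.0
```

Call:
send_rows(increments=[[1,0,0,0.2,0,0,0],[1,0,0,0.5,0,0,0],[1,0,-0.1,0.6,0,0,0],[1,0.02,-0.4,0.6,0,0,-0.12],[1,0.02,-0.7,0.6,0,0,-0.24],[1,0.02,-1,0.6,0,0,-0.35],[1,0.02,-1,0.6,0,0,-0.35]])

```text
t: 10.32
tcp_pos: [468.6, 92.0, 100.4]
orientation: [3.139, 0.002, 0.215]
ft_force: [-0.6, 0.6, -4.0]
opening: 0.411
grip_force: 30.0
```

Call:
send_rows(increments=[[1,0.02,-0.25,0,0,0,-0.1],[1,0.03,-0.5,0,0,0,-0.2],[1,0.03,-0.75,0,0,0,-0.28],[1,0.03,-0.905,0,0,0,-0.352],[1,0.03,-0.905,0,0,0,-0.352],[1,0.03,-0.905,0,0,0,-0.352]])

```text
t: 11.08
tcp_pos: [473.5, -36.6, 100.2]
orientation: [-3.141, 0.002, -0.143]
ft_force: [0.8, 0.1, -5.4]
opening: 0.411
grip_force: 30.0
```

```bash
python3 - <<'E'
from h import *
np.set_printoptions(precision=1,suppress=True)
s=monitor.read_state(); print(s['tcp_pos'],np.round(s['orientation'],3),s['grip_force'])
a=save('wrist','w4.png')
for q,z in (('jig',0),('flange_face',40),('lamp_peg',240)):
  for m in models.mark_of(q,'wrist')[:2]: print(q,m, atz('wrist',m['location'],z))
b=save('scene','s4.png')[200:350,240:400]
c=save('top','t4.png')[170:290,280:400]
z=lambda im,h:cv2.resize(im,(int(im.shape[1]*h/im.shape[0]),h),interpolation=cv2.INTER_CUBIC)
p=np.hstack([z(a,300),np.zeros((300,400,3),np.uint8)]); q=np.hstack([z(b,300),z(c,300)]); q=np.hstack([q,np.zeros((300,p.shape[1]-q.shape[1],3),np.uint8)])
cv2.imwrite('pics/m4.png',np.vstack([p,q])[:,:,::-1])
E
```

```text
[473.5 -36.6 100.2] [-3.1  0.  -0.1] 29.998687505722046
jig {'location': [319.2, 161.3], 'confidence': 0.82} [529.9 -42.5   0. ]
flange_face {'location': [318.7, 138.1], 'confidence': 0.7} [550.5 -45.5  40. ]
```

View pics/w4.png

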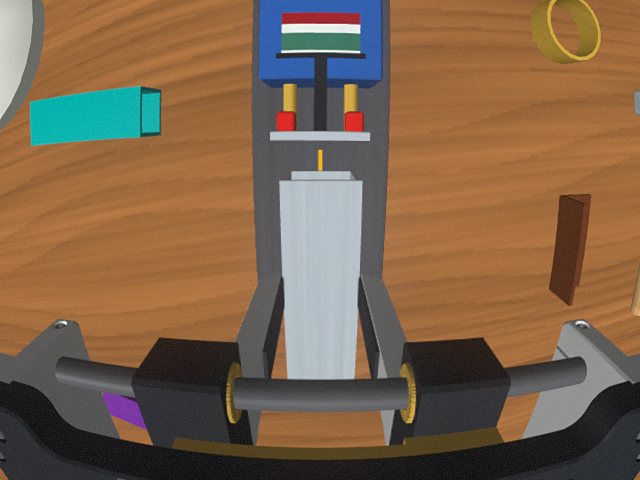

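The wrist view shows the tube in line with the yellow line (column 320), a small gap before the flange plate (row 135), and the pointer at rest. I'll descend and watch for contact.

Call:
send_rows(increments=[[1,0,0,-0.2,0,0,0],[1,0,0,-0.4,0,0,0],[1,0,0,-0.5,0,0,0],[1,0,0,-0.51,0,0,0],[1,0,0,-0.52,0,0,0],[1,0,0,-0.52,0,0,0]])

```text
t: 12.12
tcp_pos: [474.9, -38.1, 23.6]
orientation: [-3.141, -0.001, -0.145]
ft_force: [-0.1, -0.9, -4.5]
opening: 0.41
grip_force: 30.0
```

Call:
send_rows(increments=[[1,0,0,-0.007,0,0,0],[1,0,0,-0.013,0,0,0],[1,0,0,-0.013,0,0,0]])

```text
t: 12.5
tcp_pos: [474.3, -38.0, 21.0]
orientation: [-3.142, -0.0, -0.145]
ft_force: [-0.1, 0.1, -4.1]
opening: 0.411
grip_force: 30.0
```

Call:
send_rows(increments=[[1,0,0,-0.007,0,0,0],[1,0,0,-0.01,0,0,0],[1,0,0,-0.01,0,0,0]])

```text
t: 12.88
tcp_pos: [474.2, -38.1, 19.4]
orientation: [-3.142, 0.0, -0.145]
ft_force: [0.3, 0.2, -3.9]
opening: 0.415
grip_force: 30.0
```

Call:
send_rows(increments=[[1,0,0,-0.007,0,0,0],[1,0,0,-0.007,0,0,0],[1,0,0,-0.007,0,0,0]])

```text
t: 13.25
tcp_pos: [474.4, -38.1, 18.8]
orientation: [-3.141, -0.001, -0.145]
ft_force: [-1.5, 0.1, 5.8]
opening: 0.417
grip_force: 30.0
```

Call:
send_rows(increments=[[1,0,0,-0.007,0,0,0],[1,0,0,-0.007,0,0,0],[1,0,0,-0.007,0,0,0]])

```text
t: 13.62
tcp_pos: [474.4, -38.1, 18.7]
orientation: [-3.14, -0.001, -0.146]
ft_force: [-3.1, 1.5, 17.2]
opening: 0.411
grip_force: 30.0
```

Call:
send_rows(increments=[[1,0,0,0.009,0,0,0],[1,0.033,-0.005,0.009,0,0,0],[1,0.066,-0.0096,0.009,0,0,0],[1,0.066,-0.0096,0.009,0,0,0],[1,0.066,-0.0096,0.009,0,0,0]])

```text
t: 14.25
tcp_pos: [474.5, -38.0, 18.6]
orientation: [-3.138, 0.015, -0.146]
ft_force: [-18.9, 0.9, 25.7]
opening: 0.416
grip_force: 30.0
```

Call:
send_rows(increments=[[1,0.013,-0.002,0,0,0,0],[1,0.02,-0.003,0,0,0,0],[1,0.02,-0.003,0,0,0,0]])

```text
t: 14.62
tcp_pos: [474.5, -37.9, 18.6]
orientation: [-3.137, 0.02, -0.146]
ft_force: [-24.3, 2.1, 32.7]
opening: 0.416
grip_force: 30.1
```

Call:
send_rows(increments=[[1,0.013,-0.002,0,0,0,0],[1,0.02,-0.003,0,0,0,0],[1,0.02,-0.003,0,0,0,0]])

```text
t: 15.0
tcp_pos: [477.7, -38.1, 18.5]
orientation: [-3.136, 0.02, -0.146]
ft_force: [-23.9, 1.5, 30.7]
opening: 0.412
grip_force: 30.0
```

The tube stuck by friction, so I'll relieve the push and lift it just off the base.

Call:
send_rows(increments=[[1,-0.05,0.007,0.0,0,0,0],[1,-0.085,0.012,0.01,0,0,0],[1,-0.085,0.012,0.01,0,0,0],[1,-0.085,0.012,0.01,0,0,0]])

```text
t: 15.5
tcp_pos: [478.1, -38.8, 20.0]
orientation: [3.141, -0.001, -0.145]
ft_force: [0.3, 0.0, -4.0]
opening: 0.415
grip_force: 30.0
```

Call:
send_rows(increments=[[1,0,0,0.007,0,0,0],[1,0,0,0.007,0,0,0],[1,0,0,0.007,0,0,0]])

```text
t: 15.88
tcp_pos: [477.5, -38.7, 21.3]
orientation: [3.141, -0.0, -0.145]
ft_force: [-0.1, -0.1, -4.4]
opening: 0.413
grip_force: 30.0
```

Call:
send_rows(increments=[[1,0.027,-0.004,-0.005,0,0,0],[1,0.053,-0.008,-0.005,0,0,0],[1,0.053,-0.008,-0.005,0,0,0],[1,0.053,-0.008,-0.005,0,0,0]])

```text
t: 16.38
tcp_pos: [485.2, -39.8, 20.5]
orientation: [3.142, 0.0, -0.145]
ft_force: [0.5, 0.1, -5.0]
opening: 0.413
grip_force: 30.0
```

Call:
send_rows(increments=[[1,0.013,-0.002,0,0,0,0],[1,0.02,-0.003,0,0,0,0],[1,0.02,-0.003,0,0,0,0]])

```text
t: 16.75
tcp_pos: [488.4, -40.3, 20.5]
orientation: [3.142, -0.0, -0.145]
ft_force: [0.3, 0.3, -5.0]
opening: 0.414
grip_force: 30.0
```

Call:
send_rows(increments=[[1,0.013,-0.002,0,0,0,0],[1,0.02,-0.003,0,0,0,0],[1,0.02,-0.003,0,0,0,0]])

```text
t: 17.12
tcp_pos: [490.6, -40.7, 20.4]
orientation: [-3.141, 0.001, -0.145]
ft_force: [-2.9, 0.9, -3.4]
opening: 0.413
grip_force: 30.0
```

Call:
send_rows(increments=[[1,0.013,-0.002,0,0,0,0],[1,0.027,-0.004,0,0,0,0],[1,0.027,-0.004,0,0,0,0]])

```text
t: 17.5
tcp_pos: [493.9, -41.2, 20.3]
orientation: [-3.141, 0.003, -0.145]
ft_force: [-6.7, -0.3, -1.7]
opening: 0.413
grip_force: 30.0
```

Call:
send_rows(increments=[[1,0.013,-0.002,0,0,0,0],[1,0.02,-0.003,0,0,0,0],[1,0.02,-0.003,0,0,0,0]])

```text
t: 17.88
tcp_pos: [495.7, -41.5, 20.1]
orientation: [-3.141, 0.005, -0.145]
ft_force: [-7.6, -0.1, -0.4]
opening: 0.414
grip_force: 30.0
```

Call:
send_rows(increments=[[1,0.013,-0.002,0,0,0,0],[1,0.027,-0.004,0,0,0,0],[1,0.027,-0.004,0,0,0,0],[1,0.027,-0.004,0,0,0,0]])

```text
t: 18.38
tcp_pos: [498.1, -41.9, 20.0]
orientation: [-3.141, 0.007, -0.145]
ft_force: [-9.9, -0.1, 1.7]
opening: 0.415
grip_force: 30.0
```

```bash
python3 - <<'E'
from h import *
s=monitor.read_state(); print(s['tcp_pos'],np.round(s['orientation'],4),s['ft_force'],s['wrist_torque'])
a=save('wrist','w5.png')[0:300,180:460]
b=save('scene','s5.png')[200:350,240:390]
z=lambda im,h:cv2.resize(im,(int(im.shape[1]*h/im.shape[0]),h),interpolation=cv2.INTER_CUBIC)
cv2.imwrite('pics/m5.png',np.hstack([z(a,400),z(b,400)])[:,:,::-1])
E
```

```text
[498.12145098 -41.88774625  19.97535382] [-3.1407  0.0072 -0.1453] [-9.94808356 -0.07947549  1.67563782] [6.13620908e-04 2.56936826e+00 3.73266593e-02]
```

View pics/m5.png

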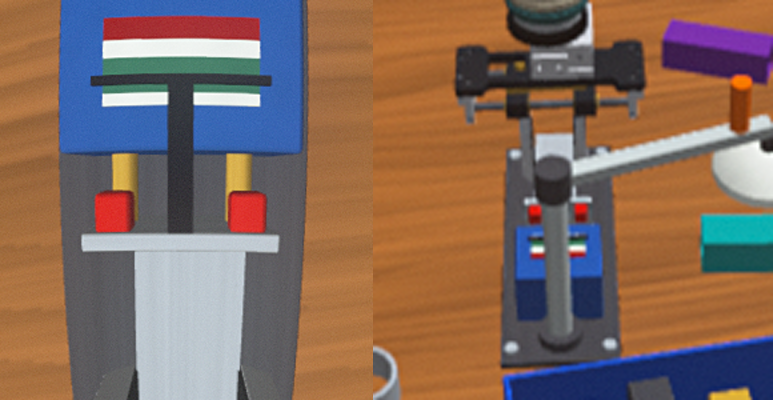

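The left panel (wrist view) shows the pointer inside the green band and the tube end flush against the flange plate. The right panel shows the lamp clear. A slight extra push, then hold.

Call:
send_rows(increments=[[1,0.013,-0.002,0,0,-0.006,0],[1,0.016,-0.002,-0.003,0,-0.01,0],[1,0.016,-0.002,-0.003,0,-0.01,0],[1,0.016,-0.002,-0.003,0,-0.01,0],[1,0.016,-0.002,-0.003,0,-0.01,0],[1,0.016,-0.002,-0.003,0,-0.01,0],[1,0.016,-0.002,-0.003,0,-0.01,0],[1,0.016,-0.002,-0.003,0,-0.01,0],[1,0.016,-0.002,-0.003,0,-0.01,0],[1,0.016,-0.002,-0.003,0,-0.01,0],[1,0.016,-0.002,-0.003,0,-0.01,0],[1,0.016,-0.002,-0.003,0,-0.01,0],[1,0.016,-0.002,-0.003,0,-0.01,0]])

```text
t: 20.1
tcp_pos: [499.7, -42.0, 19.4]
orientation: [-3.139, -0.002, -0.145]
ft_force: [-11.4, -0.3, 3.2]
opening: 0.414
grip_force: 30.0
```

```bash
python3 - <<'E'
from h import *
s=monitor.read_state(); print(s['tcp_pos'],s['ft_force'],np.abs(s['qvel']).max()); print(order.close_job())
E
```

```text
[499.66994942 -42.04417566  19.42826647] [-11.37881265  -0.33390033   3.22329506] 0.001143796753116699
the job is handed in; nothing more can be done
None
```

The job is handed in, but it returned no verdict. The lamp is swung clear to about -74°. The tube lies in line on the jig, still gripped and pressing the flange at about 11–12 N and an estimated 10 mm of travel. The pointer was in the green band when last viewed, just before the final 1.5 mm push.

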